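# Open the two-dial lens lock box beside the microscope

## Robot

A 6-joint arm with a two-finger parallel gripper is mounted at the origin on the work surface. World frame = base frame: x ahead of the robot, y to its left, z up, the work surface at z = 0. Lengths are in m, angles in rad, forces in N, time in s.
With the tool pointing down it reaches from about 0.3 to 0.85 m from the base axis. Payload 5.4 kg.
Tool frame: the origin (TCP) lies at the very end of the fingers, on their centre line; the grasp point (between the pads) lies 19 mm behind it; z points along the fingers, y is the line along which they close (so a half turn about z gives the same grasp; the last joint's range is limited). The gripper opens to 85 mm and grips with 20 to 120 N. Pads are 22 mm wide; open, the fingers measure 114 mm over their backs; the gripper's body (76 mm by 85 mm) begins 54 mm behind the grasp point. The pads swing forward as they close: fully open they stand 13 mm farther back than shut.
Start: joints at [-1.396, 0.158, 1.597, -0, 1.386, -0.21], TCP at [0.216, -0.533, 0.231] pointing down, gripper open.
Joint ranges: [-2.91, 2.91], [-0.94, 2.29], [0.18, 2.7], [-1.29, 4.43], [0.17, 2.64], [-3, 3]. Speed limits (rad/s): [2.57, 2.57, 3.14, 3.14, 3.14, 3.14].

## Interface

Orientations are given as a unit quaternion [w, x, y, z].
In Python, from plant import get_obs, camera, sign_off gives the robot as it stands.
- The arm moves only by the tool step_arm, never from a script. Its argument "increments" is text: rows parted by semicolons, each of 7 numbers parted by spaces: the gripper command: -1 is shut, 1 is fully open, values between are in proportion, then the shift along the world's x, y, z scaled (see below), then the turn, a rotation vector about the world's x, y, z scaled (see below). A call has exactly 8 rows; each row is the pose to reach, as a shift and turn from the pose commanded when the call began; what a row does not reach only later rows make up. The controller multiplies each number of a shift by 0.2 m and each number of a turn by 60 degrees. A row lasts 1/8 s, in which the tool goes at most 62.5 mm and 10.7 degrees, less where a joint would pass 70% of its speed; a pose out of reach is approached as far as the arm can. A call with a number of a shift or a turn outside -1 to 1 is refused whole. A call with a gripper value outside its range is refused whole. The fingers move at their own pace and stop on an object; "newtons" is the grip in N (left out, the last holds). Time passes only in rows, so rows that repeat a pose let the fingers close, or fill a call up. It gives the time, the measured TCP pose, the force, the opening and the grip force at its end, in the units of the state.
- get_obs(): the state, without advancing time (a new reading comes with each control period).
- camera(name): name is "scene" or "top" or "wrist"; returns a dict with "image" (384x512x3 uint8, red, green, blue), "fov_y" (degrees; the focal length in pixels is half the picture's height over the tangent of half this angle, whatever the lens; pixels are square), "cx", "cy" (the principal point, pixels), "D" ([k1, k2, p1, p2, k3] as OpenCV has them; the pictures are not rectified), "rvec" (rotation vector, rad) and "tvec" (3), from world to camera coordinates, as OpenCV has them; the wrist camera has in their place "mount" (4x4, takes a point from camera to tool coordinates, whose origin is the TCP and whose axes are the flange's). Camera axes: x right, y down, z forward; pixel columns grow to the right and rows downward; lengths in m; the calibration is good to about 2 mm. A picture is of the moment at which its call begins: read the wrist's pose just before it. There is no depth.
- sign_off(): hands the job in; it is judged then, once.
The state is a dict: "time_s": time; "qpos": joint angles; "joint_velocities": joint speeds; "effort": joint torques, N m; "eef_pos": TCP position; "tool_rot": TCP orientation; "force": force on the tool from outside, world axes, zero at the start; "torque": the same for the moment, N m; "width": opening from 0.0 (shut) to 1.0 (fully open); "grip_force": force on a finger pad.
Only numpy, scipy, OpenCV 4.12 (cv2) and the standard library are available. Lean on these libraries where they do the work, as an engineer would, in place of code of your own. Each camera call takes 0.05 s, during which the arm holds its last target. There are 200 camera calls.

## Task

Open the lens lock box: set the left dial to 3, and find the right dial's place somewhere between 7 and 8 (its numbers have slipped) by pulling its knob lightly upward while turning it slowly from the 7 towards the 8 until you feel the lock let go. Then raise the lid until it stands well open by itself, about 60 degrees, and let go. Never force the lid against the lock, and leave the other things on the desk where they are.

Things in the scene. Friction and masses are not known exactly. Their poses are not given: they have to be found in the camera images.
- lockbox: Grey steel lens box, 196 (x) by 276 (y) by 95 mm high without its lid, fixed to the desk, seen with its front towards the robot. Origin: centre of its underside, on the desk. +x points to the back (hinge side), +y to its left, z up. It stands anywhere within some 7 by 24 cm and is turned by up to 0.35 rad.
- lid: The steel lid, 204 by 284 mm, 0.46 kg with its dials. Origin: middle of its hinge line, at the back of the box, 96 mm over the desk; the line runs along y. Axes: the box's when shut; open by an angle, the lid has turned by it about +y, its front edge rising (at most 1.75 rad). Shut, its top is 101 mm over the desk. The hinge is stiff: the lid stays where it is left; raising it takes about 8 to 11 N at a knob.
- lid_front (a point): Middle of the lid's front edge, at its top face, 202 mm in front of the hinge line and 5 mm above it when shut. The front wall of the lid hangs 14 mm down from there.
- dial_left_disc (a point): Inside the shut lid, on the left dial's axis, 81 mm over the desk: on each spindle sits a slotted steel disc, 72 mm across, that catches under a steel stud of the box's front wall unless its slot is at the stud. Locked, the lid rises by only some 2 to 4.5 mm at the knobs, differing from box to box, before disc and stud meet. More than 18 N between them is forcing the lock.
- dial_left (a joint): Left dial (the box's +y side), in rad, 0.6283 per number: 0 with the 0 at its red mark, 1.885 with the 3 there. It grows anticlockwise seen from above, turns without end, needs about 0.05 N m and stays where it is left. The red mark lies behind the dial, towards the hinge. The lid is free of this dial when it is within 0.12 rad of the 3.
- dial_right (a joint): Right dial (box's -y side), the same: 4.398 rad with the 7 at its red mark. Its numbers have slipped on the spindle: the lock lets go at a dial value somewhere between the 7 and the 8 (0.1 to 0.56 rad past the 7), in a window only about 0.1 rad wide. Pulled up lightly, the lid comes free there.
- dial_left_knob (a point): On the left dial's axis, 150 mm in front of the hinge line and 65 mm to the left of the middle: middle of the ribbed round aluminium knob (34 mm diameter, 30 mm tall, standing on the numbered disc), 15 mm below its top, 125 mm over the desk when shut. z is the dial's axis; its x axis points to the 0.
- dial_right_knob (a point): The same point of the right dial's knob, 65 mm to the right of the middle.
- dial_left_zero (a point): The 0 of the left dial, at the rim of its black numbered disc (73 mm across, top 110 mm over the desk when shut), 36.5 mm from the axis. White numbers 0 to 9 run clockwise round the disc; an orange tick at its rim and an orange line on the knob's top point to the 0.
- dial_right_zero (a point): The 0 of the right dial, at the rim of its numbered disc.
- joystick: Cream stage controller with a black stick, 105 by 165 by 30 mm (stick to 87 mm), loose, to the left of the box. Leave alone.
- mouse: Black computer mouse, 100 by 58 by 27 mm, loose, to the right of the box in front. Leave alone.
- phone: Black phone, 75 by 152 by 8 mm, loose, in front of the box. Leave alone.
- pen_cup: Black pen cup, 80 mm across, 100 mm high, pens to 160 mm, loose, to the right of the box. Leave alone.

How it is judged:
On the way, in this order (a step that is already met when the one before it is completed fails the run):
1. the left dial is set to 3, the lid still shut ((value of joint dial_left between -4.5982 and -4.1982 rad or value of joint dial_left between 1.685 and 2.085 rad or value of joint dial_left between 7.9682 and 8.3681 rad) and angle between lid's own z axis and vertical below 0.05 rad), for 0.1 s.
2. with the left dial at 3 and the right dial about 7 to 8, the lock lets go and the lid rises ((value of joint dial_left between -4.6482 and -4.1482 rad or value of joint dial_left between 1.635 and 2.135 rad or value of joint dial_left between 7.9182 and 8.4182 rad) and (value of joint dial_right between -2.0708 and -1.0708 rad or value of joint dial_right between 4.2124 and 5.2124 rad or value of joint dial_right between 10.4956 and 11.4956 rad) and angle between lid's own z axis and vertical above 0.08 rad), for 0.1 s.
At the end, for the whole second after the job is handed in: The lid stands open by itself at more than 0.75 rad (43 degrees), at rest, and the joystick, mouse, phone and pen cup are within 30 mm of where they stood (angle between lid's own z axis and vertical above 0.75 rad and angular speed of lid below 0.05 rad/s and distance of each of joystick, mouse, phone, pen_cup from where it was at the start of the episode below 0.03 m); the robot touches nothing.
It fails at once if the lock is forced: the lid's locking discs are pulled against the box's strike studs with more than 18 N (contact force between lid and lockbox above 18 N).
It fails at once if a bystander is pushed away by 30 mm or more, or the pen cup or joystick is tipped (distance of any of joystick, mouse, phone, pen_cup from where it was at the start of the episode above 0.03 m or angle between any of pen_cup, joystick's own z axis and vertical above 0.3 rad).
It also fails if it takes over 67 s, if anything falls off the work surface, if the arm or the gripper's body presses on something with over 40 N, if the wrist force passes 120 N, or if a joint passes its speed limit or range.

## Working session

There is one attempt and no reset: what is moved stays moved. The work goes in short steps, Python scripts to look and compute and a tool call to move; the robot and the scene stay as the last step left them, time stands still between calls to the robot, and variables do not carry over. Pictures are saved under pics/ and viewed, at most 10 in all, crops included, and the job is handed in when it is done.

Besides the shell and the picture viewer there is one more tool, called after "Call:" by a JSON object that holds its "op" and its "data". step_arm: Moves the arm, as the interface text tells. Its arguments: {"type":"object","properties":{"increments":{"type":"string"},"newtons":{"type":"number"}},"required":["increments"]}

```bash
mkdir -p pics
cat > h.py <<'E'
import numpy as np, cv2, pickle
from plant import get_obs, camera, sign_off
def K(c):
    f=c["image"].shape[0]/2/np.tan(np.radians(c["fov_y"])/2)
    return np.array([[f,0,c["cx"]],[0,f,c["cy"]],[0,0,1.]])
def ray2plane(c,uv,z):
    uv=np.asarray(uv,float).reshape(-1,1,2)
    n=cv2.undistortPoints(uv,K(c),np.array(c["D"],float))[:,0]
    R=cv2.Rodrigues(np.array(c["rvec"],float))[0]; t=np.array(c["tvec"],float).ravel()
    o=-R.T@t; d=np.c_[n,np.ones(len(n))]@R
    return o+d*((z-o[2])/d[:,2])[:,None]
def proj(c,P):
    return cv2.projectPoints(np.asarray(P,float).reshape(-1,1,3),np.array(c["rvec"],float),np.array(c["tvec"],float),K(c),np.array(c["D"],float))[0][:,0]
E
python3 - <<'E'
from h import *
print(get_obs())
for n in("top","scene"):
    c=camera(n); pickle.dump(c,open(n+".pkl","wb")); print(n,c["fov_y"],c["D"],c["rvec"],c["tvec"])
    cv2.imwrite(f"pics/{n}0.png",cv2.resize(c["image"][:,:,::-1],(800,600),interpolation=cv2.INTER_CUBIC))
E
```

```text
{'time_s': 0.0, 'qpos': array([-1.39608475e+00,  1.59060327e-01,  1.59825155e+00,  1.16519207e-05,
        1.38617574e+00, -2.10134455e-01]), 'joint_velocities': array([ 0.00154462,  0.0008664 , -0.0002221 ,  0.00120049, -0.0001968 ,
       -0.00016345]), 'effort': array([ 1.57366390e-03, -3.95993507e+01, -3.31429696e+01, -4.18242439e-05,
        8.38355860e-03,  1.71828111e-05]), 'eef_pos': array([ 0.21572309, -0.53235181,  0.23030088]), 'tool_rot': array([-9.47233549e-04,  9.81543510e-01,  1.91236609e-01,  2.25054601e-05]), 'force': array([0.91988382, 0.21359472, 0.47388972]), 'torque': array([ 0.02164241,  0.00963899, -0.06102448]), 'grip_force': 0.0, 'width': 1.0026744695670537}
top 42.800994278244474 [-0.17096793  0.          0.          0.          0.        ] [ 2.16964163 -2.1932458   0.05240833] [0.06402204 0.57555343 1.42697712]
scene 47.28307549536096 [-0.08402644  0.          0.          0.          0.        ] [ 2.19278923  1.40422982 -0.44689021] [-0.28427872 -0.33567306  1.51875378]
```

View pics/top0.png

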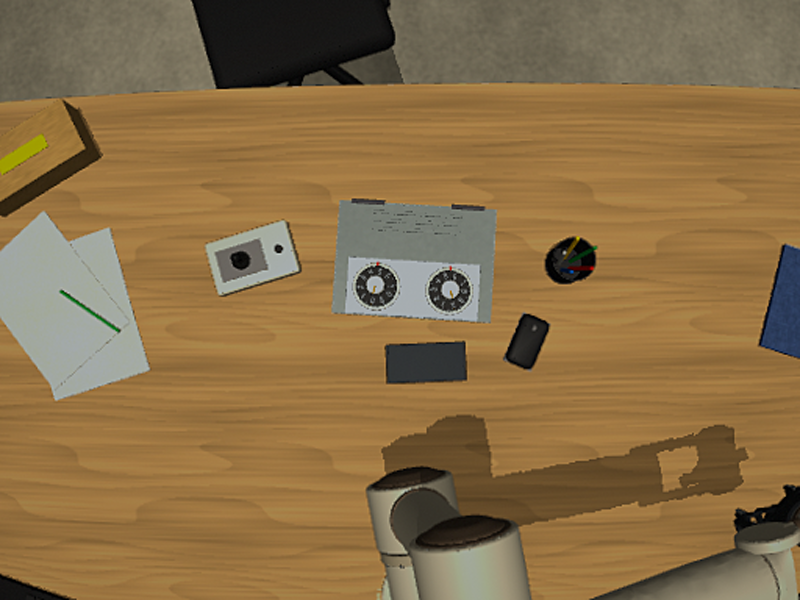

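View pics/scene0.png

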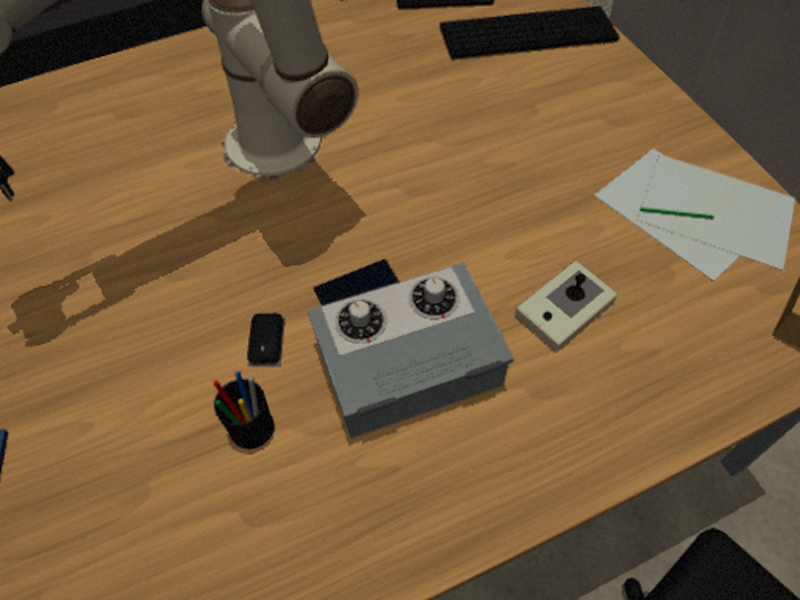

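The top view shows the box at (332–496, 200–322), with the left dial at (376,286) and the right at (450,290) in the 800-px frame. The scene view shows the same dials at (435,295) and (360,318). The phone is in front, the mouse to the front right, the cup to the right and the joystick to the left.

Run:
```python
from h import *
s=512/800
rois={"top":[(376,286),(450,290)],"scene":[(435,297),(360,319)]}
tiles=[]
for n in rois:
    c=pickle.load(open(n+".pkl","rb")); im=c["image"]
    hsv=cv2.cvtColor(im,cv2.COLOR_RGB2HSV)
    for k,(u,v) in zip("LR",rois[n]):
        u0,v0=int(u*s)-22,int(v*s)-22; sub=hsv[v0:v0+44,u0:u0+44]
        dark=(sub[:,:,2]<75).astype(np.uint8)
        cs,_=cv2.findContours(dark,cv2.RETR_EXTERNAL,cv2.CHAIN_APPROX_NONE)
        b=max(cs,key=cv2.contourArea); e=cv2.fitEllipse(cv2.convexHull(b)); ctr=np.array(e[0])+[u0,v0]
        P=ray2plane(c,ctr,.110)[0]
        print(n,k,"ellipse",ctr.round(1),np.round(e[1],1),"world",P.round(4))
        m=(sub[:,:,0]>4)&(sub[:,:,0]<28)&(sub[:,:,1]>110)&(sub[:,:,2]>90)
        _,lab,st,ce=cv2.connectedComponentsWithStats(m.astype(np.uint8),connectivity=8)
        for i in range(1,len(st)):
            uv=ce[i]+[u0,v0]
            for z in (.11,.14):
                d=ray2plane(c,uv,z)[0]-P; print("   orange",uv.round(1),st[i,4],"z",z,"r",np.hypot(*d[:2]).round(4),"ang",np.arctan2(d[1],d[0]).round(3))
        m=((sub[:,:,0]<=4)|(sub[:,:,0]>172))&(sub[:,:,1]>110)&(sub[:,:,2]>80)
        if m.any():
            ys,xs=np.nonzero(m); d=ray2plane(c,[xs.mean()+u0,ys.mean()+v0],.102)[0]-P
            print("   red",m.sum(),np.hypot(*d[:2]).round(4),np.arctan2(d[1],d[0]).round(3))
        tiles.append(cv2.resize(im[v0:v0+44,u0:u0+44,::-1],(390,290) if 0 else (296,296),interpolation=cv2.INTER_CUBIC))
    if n=="top":
        g=((hsv[:,:,1]<45)&(hsv[:,:,2]>90)).astype(np.uint8)
        g[:, :200]=0; g[:,325:]=0
        cs,_=cv2.findContours(g,cv2.RETR_EXTERNAL,cv2.CHAIN_APPROX_NONE); b=max([x for x in cs if 120<cv2.boundingRect(x)[1]<140],key=cv2.contourArea)
        r=cv2.minAreaRect(b); W=ray2plane(c,cv2.boxPoints(r),.101); print("lid corners",W.round(4).tolist(),"sides",np.linalg.norm(np.diff(W,axis=0),axis=1))
cv2.imwrite("pics/d0.png",np.vstack([np.hstack(tiles[:2]),np.hstack(tiles[2:])]))
```

```text
top L ellipse [240.4 182.7] [25.8 26.3] world [0.5894 0.1063 0.11  ]
   orange [242. 169.] 1 z 0.11 r 0.0384 ang -0.122
   orange [242. 169.] 1 z 0.14 r 0.0355 ang -0.174
   orange [238.8 185. ] 5 z 0.11 r 0.0078 ang 2.517
   orange [238.8 185. ] 5 z 0.14 r 0.009 ang 2.816
   orange [236. 203.] 125 z 0.11 r 0.0573 ang 2.921
   orange [236. 203.] 125 z 0.14 r 0.058 ang 2.956
   red 3 0.0409 -0.06
top R ellipse [287.  185.8] [25.6 26.5] world [ 0.5794 -0.0226  0.11  ]
   orange [288.5 188. ] 6 z 0.11 r 0.0073 ang -2.578
   orange [288.5 188. ] 6 z 0.14 r 0.0086 ang -2.84
   orange [281.7 205.4] 79 z 0.11 r 0.0562 ang 2.863
   orange [281.7 205.4] 79 z 0.14 r 0.0574 ang 2.851
   red 3 0.042 -0.086
lid corners [[0.5438, 0.1872, 0.101], [0.7479, 0.1732, 0.101], [0.7253, -0.1118, 0.101], [0.5222, -0.0946, 0.101]] sides [0.20454036 0.28594779 0.20382332]
scene L ellipse [277.3 189.7] [23.5 27.1] world [0.5924 0.1036 0.11  ]
   orange [268.8 171.5] 241 z 0.11 r 0.0628 ang 3.059
   orange [268.8 171.5] 241 z 0.14 r 0.043 ang -3.031
   orange [298.7 169.2] 6 z 0.11 r 0.0892 ang 1.984
   orange [298.7 169.2] 6 z 0.14 r 0.0714 ang 1.809
   orange [277. 179.] 3 z 0.11 r 0.0343 ang 2.709
   orange [277. 179.] 3 z 0.14 r 0.013 ang 2.818
   red 5 0.0353 -0.019
scene R ellipse [230.3 204.5] [24.5 27.8] world [ 0.5827 -0.0252  0.11  ]
   orange [227.5 194.5] 2 z 0.11 r 0.0317 ang 2.98
   orange [227.5 194.5] 2 z 0.14 r 0.0122 ang -3.078
   red 5 0.0357 -0.043
```

View pics/d0.png

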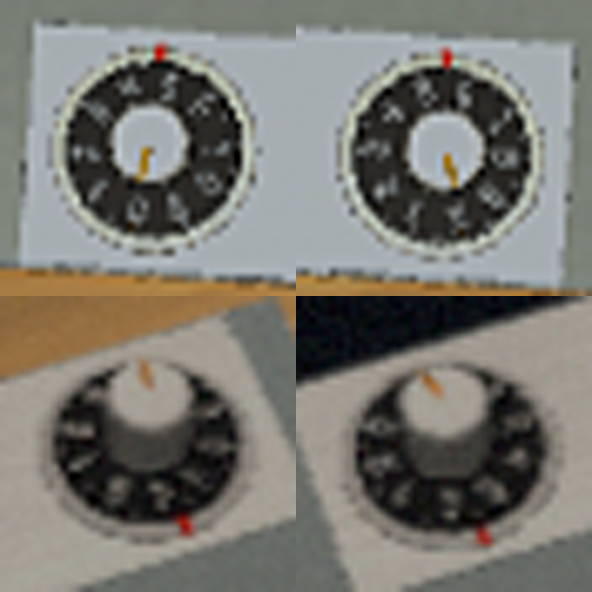

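Both views agree on the main numbers:

| Quantity | Value |
|---|---|
| Dial spacing | 129 mm (130 given) |
| Lid size | 204×286 mm |
| Box yaw | ≈ -0.077 |
| Left dial | ≈ 2.89 rad |
| Right dial | ≈ 3.52 rad |

Next I move above the left dial.

Call:
{"op": "step_arm", "data": {"increments": "1 .06 .1 .01 0 0 .05;1 .12 .2 .02 0 0 .1;1 .18 .3 .03 0 0 .15;1 .24 .4 .03 0 0 .2;1 .3 .5 .04 0 0 .24;1 .36 .6 .05 0 0 .29;1 .42 .7 .06 0 0 .34;1 .47 .8 .06 0 0 .38", "newtons": 40}}

```text
time_s: 1.1
eef_pos: [0.3106, -0.3717, 0.2436]
tool_rot: [0.0, 0.924, 0.383, 0.0]
force: [0.1, 0.2, -0.4]
width: 0.995
grip_force: 0.0
```

Call:
{"op": "step_arm", "data": {"increments": "1 .06 .1 .01 0 0 .05;1 .12 .2 .02 0 0 .1;1 .18 .3 .03 0 0 .15;1 .24 .4 .03 0 0 .2;1 .3 .5 .04 0 0 .24;1 .36 .6 .05 0 0 .29;1 .42 .7 .06 0 0 .34;1 .47 .8 .06 0 0 .38"}}

```text
time_s: 2.1
eef_pos: [0.4043, -0.2116, 0.2554]
tool_rot: [0.0, 0.83, 0.558, 0.0]
force: [-0.0, 0.1, -0.5]
width: 0.997
grip_force: 0.0
```

Call:
{"op": "step_arm", "data": {"increments": "1 .06 .1 .01 0 0 .05;1 .12 .2 .02 0 0 .1;1 .18 .3 .03 0 0 .15;1 .24 .4 .03 0 0 .2;1 .3 .5 .04 0 0 .24;1 .36 .6 .05 0 0 .29;1 .42 .7 .06 0 0 .34;1 .47 .8 .06 0 0 .38"}}

```text
time_s: 3.1
eef_pos: [0.498, -0.0516, 0.2674]
tool_rot: [0.0, 0.703, 0.711, 0.0]
force: [1.2, -1.1, -0.2]
width: 0.999
grip_force: 0.0
```

Call:
{"op": "step_arm", "data": {"increments": "1 .06 .1 .01 0 0 .05;1 .12 .2 .02 0 0 .1;1 .18 .3 .03 0 0 .15;1 .24 .4 .03 0 0 .2;1 .3 .5 .04 0 0 .24;1 .36 .6 .05 0 0 .29;1 .42 .7 .06 0 0 .34;1 .46 .79 .06 0 0 .38"}}

```text
time_s: 4.1
eef_pos: [0.5899, 0.1064, 0.2793]
tool_rot: [0.0, 0.549, 0.836, -0.0]
force: [0.8, 0.1, 0.1]
width: 0.999
grip_force: 0.0
```

```bash
cat >> h.py <<'E'
from scipy.spatial.transform import Rotation as Rot
def wrist():
    o=get_obs(); c=camera("wrist"); T=np.eye(4)
    q=o["tool_rot"]; T[:3,:3]=Rot.from_quat([q[1],q[2],q[3],q[0]]).as_matrix(); T[:3,3]=o["eef_pos"]
    M=np.linalg.inv(T@np.array(c["mount"]))
    c["rvec"]=cv2.Rodrigues(M[:3,:3])[0].ravel(); c["tvec"]=M[:3,3]; return c
E
python3 - <<'E'
from h import *
c=wrist(); pickle.dump(c,open("w1.pkl","wb"))
print(np.array(c["mount"]).round(3),c["fov_y"],c["D"])
for P in ([.591,.105,.14],[.581,-.024,.14],[.591,.105,.11]): print(proj(c,P))
cv2.imwrite("pics/w1.png",c["image"][:,:,::-1])
E
```

```text
[[ 0.002 -0.957 -0.291  0.073]
 [ 1.     0.002 -0.    -0.   ]
 [ 0.001 -0.291  0.957 -0.143]
 [ 0.     0.     0.     1.   ]] 67.39995368188774 [-0.06617325  0.          0.          0.          0.        ]
[[257.21110352 178.40177292]]
[[203.89325348 275.43320983]]
[[257.14117982 171.4826213 ]]
```

View pics/w1.png

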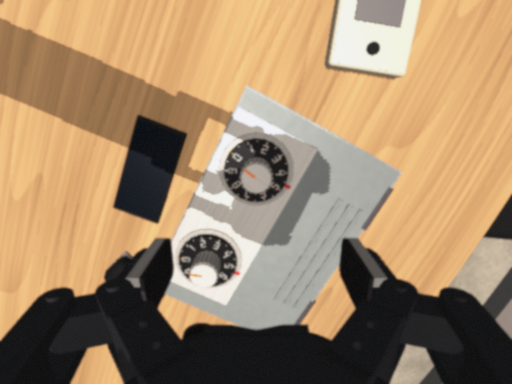

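The wrist view shows the left dial's disc at (257,169) with its knob at (257,178), and the right disc at (208,259) with its knob at (204,273). This matches the predictions within about 2 px. I'll refine from here.

```bash
cat > dial.py <<'E'
from h import *
def dial(c,P0,yaw=-.077,lift=0):
    """disc centre, knob-line/tick angle -> value"""
    im=c["image"]; hsv=cv2.cvtColor(im,cv2.COLOR_RGB2HSV); H,W=im.shape[:2]
    k=proj(c,[P0[0],P0[1],.11])[0]; r=np.linalg.norm(proj(c,[P0[0],P0[1]+.0365,.11])[0]-k)
    yy,xx=np.mgrid[:H,:W]; near=np.hypot(xx-k[0],yy-k[1])<r*1.25
    dark=((hsv[:,:,2]<90)&near).astype(np.uint8)
    cs,_=cv2.findContours(dark,cv2.RETR_EXTERNAL,cv2.CHAIN_APPROX_NONE)
    b=max(cs,key=cv2.contourArea); e=cv2.fitEllipse(cv2.convexHull(b)); P=ray2plane(c,e[0],.11)[0]
    out=[]
    m=((hsv[:,:,0]<22)|(hsv[:,:,0]>172))&(hsv[:,:,1]>120)&(hsv[:,:,2]>110)&near
    _,lab,st,ce=cv2.connectedComponentsWithStats(m.astype(np.uint8),connectivity=8)
    for i in range(1,len(st)):
        if st[i,4]<3: continue
        for z in(.11,.14):
            d=ray2plane(c,ce[i],z)[0]-P; rr=np.hypot(*d[:2])
            if rr<.05: out.append((ce[i].round(0).tolist(),int(st[i,4]),z,round(rr,4),round((np.arctan2(d[1],d[0])-yaw)%(2*np.pi),3),int(np.median(hsv[:,:,0][lab==i]))))
    return e,P,out
E
python3 - <<'E'
from dial import *
c=pickle.load(open("w1.pkl","rb"))
for P0 in ([.591,.105],[.581,-.024]):
    e,P,o=dial(c,P0); print(np.round(e[0],1),np.round(e[1],1),P.round(4)); [print("  ",x) for x in o]
E
```

```text
[256.1 169.9] [62.2 63.6] [0.5892 0.1062 0.11  ]
   ([232.0, 152.0], 4, 0.11, np.float64(0.0333), np.float64(3.001), 16)
   ([232.0, 152.0], 4, 0.14, np.float64(0.0347), np.float64(2.835), 16)
   ([249.0, 173.0], 23, 0.11, np.float64(0.0089), np.float64(4.054), 10)
   ([249.0, 173.0], 23, 0.14, np.float64(0.0082), np.float64(3.154), 10)
   ([287.0, 186.0], 16, 0.11, np.float64(0.0391), np.float64(6.282), 2)
   ([287.0, 186.0], 16, 0.14, np.float64(0.0327), np.float64(0.19), 2)
[207.5 259.7] [50.3 56.1] [ 0.5795 -0.0218  0.11  ]
   ([236.0, 272.0], 12, 0.11, np.float64(0.0388), np.float64(0.004), 2)
   ([236.0, 272.0], 12, 0.14, np.float64(0.0369), np.float64(0.532), 2)
   ([195.0, 275.0], 3, 0.11, np.float64(0.028), np.float64(4.543), 14)
   ([195.0, 275.0], 3, 0.14, np.float64(0.0099), np.float64(3.843), 14)
```

Call:
{"op": "step_arm", "data": {"increments": "1 0 0 -.1 0 0 0;1 0 0 -.2 0 0 0;1 0 0 -.3 0 0 0;1 0 0 -.42 0 0 0;1 0 0 -.54 0 0 0;1 0 0 -.66 0 0 0;1 0 0 -.76 0 0 0;1 0 0 -.81 0 0 0"}}

```text
time_s: 5.15
eef_pos: [0.589, 0.105, 0.1157]
tool_rot: [-0.001, 0.55, 0.835, -0.001]
force: [0.3, 0.7, 0.2]
width: 0.998
grip_force: 0.0
```

Call:
{"op": "step_arm", "data": {"increments": "0.3 0 0 0 0 0 0;0 0 0 0 0 0 0;-.3 0 0 0 0 0 0;-.6 0 0 0 0 0 0;-.6 0 0 0 0 0 0;-.6 0 0 0 0 0 0;-.6 0 0 0 0 0 0;-.6 0 0 0 0 0 0", "newtons": 40}}

```text
time_s: 6.15
eef_pos: [0.5903, 0.1049, 0.1187]
tool_rot: [0.001, 0.55, 0.835, 0.0]
force: [-3.0, -0.7, 6.7]
width: 0.38
grip_force: 39.6
```

Call:
{"op": "step_arm", "data": {"increments": "-.6 0 0 .01 0 0 0;-.6 0 0 .013 0 0 0;-.6 0 0 .015 0 0 -.05;-.6 0 0 .015 0 0 -.12;-.6 0 0 .015 0 0 -.2;-.6 0 0 .015 0 0 -.28;-.6 0 0 .015 0 0 -.36;-.6 0 0 .015 0 0 -.44"}}

```text
time_s: 7.15
eef_pos: [0.5898, 0.1048, 0.1193]
tool_rot: [0.0, 0.727, 0.686, -0.0]
force: [4.3, -1.2, -7.6]
width: 0.387
grip_force: 40.5
```

Call:
{"op": "step_arm", "data": {"increments": "-.6 0 0 -.008 0 0 0;-.6 0 0 -.008 0 0 -.08;-.6 0 0 -.008 0 0 -.16;-.6 0 0 -.008 0 0 -.24;-.6 0 0 -.008 0 0 -.32;-.6 0 0 -.008 0 0 -.4;-.6 0 0 -.008 0 0 -.48;-.6 0 0 -.008 0 0 -.52"}}

```text
time_s: 8.15
eef_pos: [0.5894, 0.105, 0.1188]
tool_rot: [-0.0, 0.884, 0.467, -0.0]
force: [-0.4, -2.0, -1.1]
width: 0.382
grip_force: 41.2
```

Run:
```python
from h import *
o=get_obs(); print(o["force"],o["torque"],o["qpos"],Rot.from_quat(np.roll(o["tool_rot"],-1)).as_matrix()[:,1])
```

```text
[-0.3560313  -1.95922605 -1.14259239] [-0.18088889 -0.01981821  0.05478492] [-2.52325679e-02  3.26582573e-01  1.62914337e+00 -3.14074982e-04
  1.18681995e+00  5.74109146e-01] [ 8.25773266e-01 -5.64001862e-01 -6.42336352e-04]
```

Call:
{"op": "step_arm", "data": {"increments": "1 0 0 0 0 0 0;1 0 0 0 0 0 0;1 0 0 0 0 0 0;1 0 0 0 0 0 0;1 0 0 .1 0 0 0;1 0 0 .25 0 0 0;1 0 0 .4 0 0 0;1 0 0 .5 0 0 0"}}

```text
time_s: 9.15
eef_pos: [0.5908, 0.1051, 0.222]
tool_rot: [0.001, 0.884, 0.467, 0.002]
force: [-0.3, 0.1, -0.0]
width: 1.004
grip_force: 0.0
```

Run:
```python
from dial import *
c=wrist(); pickle.dump(c,open("w2.pkl","wb"))
for P0 in ([.5895,.106],[.5795,-.022]):
    e,P,o=dial(c,P0); print(np.round(e[0],1),np.round(e[1],1),P.round(4)); [print("  ",x) for x in o]
cv2.imwrite("pics/w2.png",c["image"][:,:,::-1])
```

```text
[254.6 182.7] [74.2 77.2] [0.591  0.1065 0.11  ]
   ([292.0, 163.0], 30, 0.11, np.float64(0.0384), np.float64(6.267), 1)
   ([292.0, 163.0], 30, 0.14, np.float64(0.0387), np.float64(0.174), 1)
   ([226.0, 164.0], 7, 0.11, np.float64(0.0317), np.float64(2.024), 10)
   ([226.0, 164.0], 7, 0.14, np.float64(0.0334), np.float64(1.813), 10)
   ([246.0, 189.0], 41, 0.11, np.float64(0.0103), np.float64(3.29), 10)
   ([246.0, 189.0], 41, 0.14, np.float64(0.0076), np.float64(2.245), 10)
[318.8 285.4] [59.6 72. ] [ 0.5836 -0.0231  0.11  ]
   ([295.0, 308.0], 4, 0.11, np.float64(0.0376), np.float64(3.511), 13)
   ([295.0, 308.0], 4, 0.14, np.float64(0.029), np.float64(2.77), 13)
   ([316.0, 314.0], 11, 0.11, np.float64(0.0372), np.float64(4.195), 15)
   ([316.0, 314.0], 11, 0.14, np.float64(0.0137), np.float64(3.596), 15)
```

View pics/w2.png

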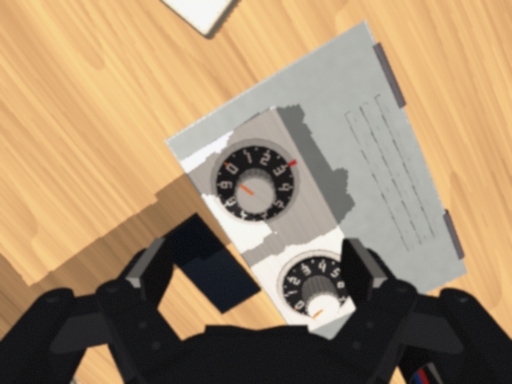

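The left dial now has the 3 just short of the red mark at (292,163). The orange line runs along (240–252, 185–193). I'll measure the direction of that line itself, since that doesn't depend on the centre.

```bash
cat >> dial.py <<'E'
def line(c,P0,z=.14,yaw=-.077,zd=0.0):
    """direction of the orange line on the knob top -> value"""
    im=cv2.resize(c["image"],None,fx=4,fy=4,interpolation=cv2.INTER_CUBIC); hsv=cv2.cvtColor(im,cv2.COLOR_RGB2HSV)
    k=proj(c,[*P0,z])[0]*4+1.5; r=4*np.linalg.norm(proj(c,[P0[0],P0[1]+.017,z])[0]-proj(c,[*P0,z])[0])
    yy,xx=np.mgrid[:im.shape[0],:im.shape[1]]
    m=(np.hypot(xx-k[0],yy-k[1])<r*1.05)&((hsv[:,:,0]<22)|(hsv[:,:,0]>172))&(hsv[:,:,1]>75)&(hsv[:,:,2]>90)
    n,lab,st,ce=cv2.connectedComponentsWithStats(m.astype(np.uint8)); i=1+np.argmax(st[1:,4])
    ys,xs=np.nonzero(lab==i); W=ray2plane(c,np.c_[(xs-1.5)/4,(ys-1.5)/4],z)[:,:2]
    mu=W.mean(0); _,s,v=np.linalg.svd(W-mu,full_matrices=False); d=v[0]*np.sign(v[0]@(mu-P0))
    return round((np.arctan2(d[1],d[0])-yaw)%(2*np.pi),3),mu.round(4),(s/np.sqrt(len(xs))*1e3).round(2),len(xs)
E
python3 - <<'E'
from dial import *
for f in("w1","w2","top","scene"):
    c=pickle.load(open(f+".pkl","rb"))
    for P0 in ([.5900,.106],[.5800,-.0225]):
        print(f,line(c,np.array(P0)))
E
```

```text
w1 (np.float64(2.962), array([0.5812, 0.1067]), array([3.96, 1.01]), 746)
w1 (np.float64(3.453), array([ 0.5715, -0.0278]), array([3.45, 0.79]), 346)
w2 (np.float64(1.961), array([0.5867, 0.1128]), array([3.95, 0.97]), 1070)
w2 (np.float64(3.482), array([ 0.5714, -0.028 ]), array([3.51, 0.8 ]), 478)
top (np.float64(2.959), array([0.5813, 0.109 ]), array([4.12, 0.99]), 88)
top (np.float64(3.44), array([ 0.5692, -0.0259]), array([2.55, 0.84]), 51)
scene (np.float64(2.906), array([0.5806, 0.108 ]), array([3.46, 1.21]), 101)
scene (np.float64(3.446), array([ 0.5713, -0.0259]), array([3.63, 1.22]), 114)
```

Call:
{"op": "step_arm", "data": {"increments": "1 0 0 -.1 0 0 0;1 0 0 -.22 0 0 0;1 0 0 -.36 0 0 0;1 0 0 -.46 0 0 0;1 0 0 -.51 0 0 0;.3 0 0 -.51 0 0 0;-.3 0 0 -.51 0 0 0;-.6 0 0 -.51 0 0 0"}}

```text
time_s: 10.2
eef_pos: [0.59, 0.1055, 0.118]
tool_rot: [-0.0, 0.884, 0.467, 0.0]
force: [-11.2, 6.1, 22.8]
width: 0.382
grip_force: 42.1
```

Call:
{"op": "step_arm", "data": {"increments": "-.6 0 0 0 0 0 0;-.6 0 0 0 0 0 0;-.6 0 0 0 0 0 -.03;-.6 0 0 0 0 0 -.06;-.6 0 0 0 0 0 -.072;-.6 0 0 0 0 0 -.072;-.6 0 0 0 0 0 -.072;-.6 0 0 0 0 0 -.072"}}

```text
time_s: 11.2
eef_pos: [0.59, 0.1056, 0.1183]
tool_rot: [-0.0, 0.901, 0.433, 0.0]
force: [-3.4, 1.3, 5.4]
width: 0.385
grip_force: 39.8
```

Call:
{"op": "step_arm", "data": {"increments": "1 0 0 0 0 0 0;1 0 0 0 0 0 0;1 0 0 0 0 0 0;1 0 0 0 0 0 0;1 0 0 .1 0 0 0;1 0 0 .25 0 0 0;1 0 0 .4 0 0 0;1 0 0 .5 0 0 0"}}

```text
time_s: 12.2
eef_pos: [0.5908, 0.105, 0.22]
tool_rot: [0.001, 0.901, 0.433, 0.002]
force: [0.5, 0.3, -0.2]
width: 1.0
grip_force: 0.0
```

Call:
{"op": "step_arm", "data": {"increments": "1 -.01 -.08 0 0 0 .11;1 -.01 -.16 0 0 0 .22;1 -.02 -.24 0 0 0 .33;1 -.03 -.32 0 0 0 .44;1 -.03 -.4 0 0 0 .55;1 -.04 -.48 0 0 0 .66;1 -.05 -.58 0 0 0 .77;1 -.05 -.648 0 0 0 .86"}}

```text
time_s: 13.2
eef_pos: [0.5797, -0.0254, 0.2173]
tool_rot: [0.0, 0.622, 0.783, -0.0]
force: [0.2, 0.3, -0.3]
width: 0.997
grip_force: 0.0
```

Run:
```python
from dial import *
c=wrist(); pickle.dump(c,open("w3.pkl","wb"))
t=camera("top")
for P0 in ([.5900,.106],[.5800,-.0235]):
    print(line(c,np.array(P0)),line(t,np.array(P0)) if 0 else "")
    e,P,o=dial(c,P0); print(P.round(4))
cv2.imwrite("pics/w3.png",c["image"][:,:,::-1])
```

```text
(np.float64(1.882), array([0.5874, 0.1137]), array([3.96, 0.71]), 1175) 
[0.5885 0.1044 0.11  ]
(np.float64(3.485), array([ 0.5715, -0.0274]), array([4.04, 0.94]), 1079) 
[ 0.5798 -0.0232  0.11  ]
```

The left dial reads 1.882, against a target of 1.885. The right reads 3.48, so the 7 is +0.915 rad away. I'll grip the right knob and turn it to just past the 7.

Call:
{"op": "step_arm", "data": {"increments": "1 0 .007 -.1 0 0 0;1 0 .007 -.22 0 0 0;1 0 .007 -.36 0 0 0;1 0 .007 -.44 0 0 0;1 0 .007 -.485 0 0 0;.3 0 .007 -.485 0 0 0;-.3 0 .007 -.485 0 0 0;-.6 0 .007 -.485 0 0 0"}}

```text
time_s: 14.3
eef_pos: [0.5802, -0.0234, 0.1208]
tool_rot: [0.001, 0.623, 0.782, 0.0]
force: [-7.8, -2.0, 19.9]
width: 0.382
grip_force: 42.1
```

Call:
{"op": "step_arm", "data": {"increments": "-.6 0 0 0 0 0 0;-.6 0 0 0 0 0 .06;-.6 0 0 0 0 0 .15;-.6 0 0 0 0 0 .24;-.6 0 0 0 0 0 .33;-.6 0 0 0 0 0 .42;-.6 0 0 0 0 0 .51;-.6 0 0 0 0 0 .6"}}

```text
time_s: 15.3
eef_pos: [0.5798, -0.0236, 0.121]
tool_rot: [0.0, 0.349, 0.937, -0.0]
force: [-3.9, -0.9, 6.4]
width: 0.384
grip_force: 39.8
```

Call:
{"op": "step_arm", "data": {"increments": "-.6 0 0 0 0 0 .08;-.6 0 0 0 0 0 .15;-.6 0 0 0 0 0 .22;-.6 0 0 0 0 0 .27;-.6 0 0 0 0 0 .29;-.6 0 0 0 0 0 .29;-.6 0 0 0 0 0 .29;-.6 0 0 0 0 0 .29"}}

```text
time_s: 16.3
eef_pos: [0.5798, -0.0237, 0.121]
tool_rot: [0.0, 0.205, 0.979, -0.001]
force: [-5.0, -1.1, 6.9]
width: 0.38
grip_force: 39.8
```

Call:
{"op": "step_arm", "data": {"increments": "-.6 0 0 .002 0 0 0;-.6 0 0 .004 0 0 0;-.6 0 0 .006 0 0 0;-.6 0 0 .008 0 0 0;-.6 0 0 .01 0 0 0;-.6 0 0 .01 0 0 0;-.6 0 0 .01 0 0 0;-.6 0 0 .01 0 0 0"}}

```text
time_s: 17.3
eef_pos: [0.5797, -0.0236, 0.1211]
tool_rot: [-0.0, 0.205, 0.979, -0.0]
force: [-1.7, -4.3, 0.2]
width: 0.379
grip_force: 39.8
```

Call:
{"op": "step_arm", "data": {"increments": "-.6 0 0 .001 0 0 0;-.6 0 0 .002 0 0 0;-.6 0 0 .003 0 0 0;-.6 0 0 .004 0 0 0;-.6 0 0 .005 0 0 0;-.6 0 0 .005 0 0 0;-.6 0 0 .005 0 0 0;-.6 0 0 .005 0 0 0"}}

```text
time_s: 18.3
eef_pos: [0.5796, -0.0236, 0.1212]
tool_rot: [-0.0, 0.205, 0.979, -0.0]
force: [0.5, -5.9, -5.4]
width: 0.379
grip_force: 40.2
```

Call:
{"op": "step_arm", "data": {"increments": "-.6 0 0 .001 0 0 0;-.6 0 0 .002 0 0 0;-.6 0 0 .003 0 0 0;-.6 0 0 .004 0 0 0;-.6 0 0 .005 0 0 0;-.6 0 0 .005 0 0 0;-.6 0 0 .005 0 0 0;-.6 0 0 .005 0 0 0"}}

```text
time_s: 19.3
eef_pos: [0.5797, -0.0236, 0.1217]
tool_rot: [-0.0, 0.205, 0.979, -0.0]
force: [2.9, -4.6, -9.2]
width: 0.381
grip_force: 40.4
```

Call:
{"op": "step_arm", "data": {"increments": "-.6 0 0 .001 0 0 0;-.6 0 0 .002 0 0 0;-.6 0 0 .003 0 0 0;-.6 0 0 .004 0 0 0;-.6 0 0 .004 0 0 0;-.6 0 0 .004 0 0 0;-.6 0 0 .004 0 0 0;-.6 0 0 .004 0 0 0"}}

```text
time_s: 20.3
eef_pos: [0.5798, -0.0236, 0.1224]
tool_rot: [0.0, 0.205, 0.979, -0.0]
force: [4.2, -4.8, -10.1]
width: 0.381
grip_force: 40.5
```

Call:
{"op": "step_arm", "data": {"increments": "-.6 0 0 .002 0 0 0;-.6 0 0 .004 0 0 0;-.6 0 0 .005 0 0 0;-.6 0 0 .006 0 0 0;-.6 0 0 .006 0 0 0;-.6 0 0 .006 0 0 0;-.6 0 0 .006 0 0 0;-.6 0 0 .006 0 0 0"}}

```text
time_s: 21.3
eef_pos: [0.58, -0.0237, 0.1236]
tool_rot: [0.0, 0.205, 0.979, -0.0]
force: [4.3, -4.4, -10.5]
width: 0.38
grip_force: 40.6
```

Call:
{"op": "step_arm", "data": {"increments": "-.6 0 0 .001 0 0 0;-.6 0 0 .002 0 0 0;-.6 0 0 .003 0 0 0;-.6 0 0 .004 0 0 0;-.6 0 0 .004 0 0 0;-.6 0 0 .004 0 0 0;-.6 0 0 .004 0 0 0;-.6 0 0 .004 0 0 0"}}

```text
time_s: 22.3
eef_pos: [0.5802, -0.0237, 0.1244]
tool_rot: [0.001, 0.205, 0.979, -0.0]
force: [4.7, -5.2, -10.6]
width: 0.378
grip_force: 40.6
```

Call:
{"op": "step_arm", "data": {"increments": "-.6 0 0 .001 0 0 0;-.6 0 0 .002 0 0 0;-.6 0 0 .003 0 0 0;-.6 0 0 .004 0 0 0;-.6 0 0 .004 0 0 0;-.6 0 0 .004 0 0 0;-.6 0 0 .004 0 0 0;-.6 0 0 .004 0 0 0"}}

```text
time_s: 23.3
eef_pos: [0.5802, -0.0237, 0.1248]
tool_rot: [0.001, 0.205, 0.979, -0.0]
force: [6.3, -5.5, -12.7]
width: 0.383
grip_force: 40.9
```

Call:
{"op": "step_arm", "data": {"increments": "-.6 0 0 .001 0 0 .01;-.6 0 0 .002 0 0 .02;-.6 0 0 .002 0 0 .035;-.6 0 0 .002 0 0 .05;-.6 0 0 .002 0 0 .065;-.6 0 0 .002 0 0 .08;-.6 0 0 .002 0 0 .09;-.6 0 0 .002 0 0 .1"}}

```text
time_s: 24.3
eef_pos: [0.5802, -0.0238, 0.125]
tool_rot: [0.001, 0.154, 0.988, -0.0]
force: [7.1, -6.2, -13.6]
width: 0.381
grip_force: 41.1
```

Call:
{"op": "step_arm", "data": {"increments": "-.6 0 0 0 0 0 .01;-.6 0 0 0 0 0 .02;-.6 0 0 0 0 0 .03;-.6 0 0 0 0 0 .04;-.6 0 0 0 0 0 .05;-.6 0 0 0 0 0 .06;-.6 0 0 0 0 0 .07;-.6 0 0 0 0 0 .07"}}

```text
time_s: 25.3
eef_pos: [0.5804, -0.0238, 0.1257]
tool_rot: [0.001, 0.118, 0.993, -0.0]
force: [6.4, -6.9, -11.4]
width: 0.379
grip_force: 41.4
```

The force dropped from 13.6 to 11.4 N and the lid rose 0.7 mm, so the lock has probably let go. I'll test that with a small raise.

Call:
{"op": "step_arm", "data": {"increments": "-.6 0 0 .001 0 0 0;-.6 0 0 .002 0 0 0;-.6 0 0 .003 0 0 0;-.6 0 0 .004 0 0 0;-.6 0 0 .005 0 0 0;-.6 0 0 .005 0 0 0;-.6 0 0 .005 0 0 0;-.6 0 0 .005 0 0 0"}}

```text
time_s: 26.3
eef_pos: [0.5807, -0.0238, 0.1267]
tool_rot: [0.001, 0.118, 0.993, -0.0]
force: [6.0, -6.0, -11.8]
width: 0.381
grip_force: 41.4
```

Rising freely now: 5.7 mm in total, which is beyond the locked play. I'll do one more small raise, then follow the arc.

Call:
{"op": "step_arm", "data": {"increments": "-.6 0 0 .002 0 0 0;-.6 0 0 .004 0 0 0;-.6 0 0 .007 0 .005 0;-.6 0 0 .01 0 .01 0;-.6 0 0 .013 0 .015 0;-.6 0 0 .017 0 .02 0;-.6 .001 0 .021 0 .025 0;-.6 .001 0 .025 0 .03 0"}}

```text
time_s: 27.3
eef_pos: [0.5817, -0.0239, 0.1318]
tool_rot: [-0.013, 0.118, 0.993, -0.002]
force: [10.8, -5.9, -13.3]
width: 0.384
grip_force: 41.2
```

Call:
{"op": "step_arm", "data": {"increments": "-.6 .008 0 .02 .002 .03 0;-.6 .015 -.001 .04 .005 .06 0;-.6 .022 -.002 .06 .007 .09 0;-.6 .03 -.002 .081 .009 .12 0;-.6 .038 -.003 .102 .011 .15 0;-.6 .047 -.004 .122 .014 .18 0;-.6 .056 -.004 .142 .016 .21 0;-.6 .065 -.005 .162 .018 .24 0"}}

```text
time_s: 28.3
eef_pos: [0.5929, -0.0247, 0.1632]
tool_rot: [-0.142, 0.116, 0.983, -0.007]
force: [1.4, -5.1, -10.3]
width: 0.379
grip_force: 41.6
```

Call:
{"op": "step_arm", "data": {"increments": "-.6 .014 -.001 .025 .003 .036 0;-.6 .028 -.002 .05 .005 .072 0;-.6 .043 -.003 .074 .008 .107 0;-.6 .059 -.004 .098 .011 .143 0;-.6 .076 -.006 .121 .014 .179 0;-.6 .094 -.007 .144 .016 .215 0;-.6 .113 -.009 .166 .019 .25 0;-.6 .132 -.01 .187 .022 .286 0"}}

```text
time_s: 29.3
eef_pos: [0.6189, -0.0267, 0.2007]
tool_rot: [-0.289, 0.112, 0.951, -0.013]
force: [-3.9, -5.0, -7.8]
width: 0.38
grip_force: 41.7
```

Run:
```python
from h import *
o=get_obs(); print(o["force"],o["torque"],o["qpos"].round(3),Rot.from_quat(np.roll(o["tool_rot"],-1)).as_matrix()[:,2],o["eef_pos"])
```

```text
[-3.8743757  -4.99620954 -7.82102981] [-0.81127739 -0.34214091  0.4881537 ] [-0.202  0.781  0.924 -0.08   2.019 -1.551] [-0.55319406  0.03950826 -0.83211503] [ 0.6188526  -0.02666569  0.20071745]
```

Call:
{"op": "step_arm", "data": {"increments": "-.6 .021 -.002 .019 .003 .036 0;-.6 .042 -.003 .037 .005 .072 0;-.6 .064 -.005 .055 .008 .107 0;-.6 .086 -.007 .073 .011 .143 0;-.6 .109 -.008 .09 .014 .179 0;-.6 .132 -.01 .107 .016 .215 0;-.6 .156 -.012 .123 .019 .25 0;-.6 .18 -.014 .139 .022 .286 0"}}

```text
time_s: 30.3
eef_pos: [0.6553, -0.0294, 0.2293]
tool_rot: [-0.429, 0.106, 0.897, -0.019]
force: [-6.4, -5.1, -4.1]
width: 0.379
grip_force: 41.7
```

Run:
```python
from h import *
o=get_obs(); print(o["force"],o["torque"],o["qpos"].round(3),Rot.from_quat(np.roll(o["tool_rot"],-1)).as_matrix()[:,2],o["eef_pos"])
```

```text
[-6.41047143 -5.07899963 -4.139937  ] [-0.81786328 -0.36336417  0.85751576] [-0.187  1.228  0.261 -0.154  2.531 -1.608] [-0.77309466  0.05704124 -0.63172062] [ 0.65533678 -0.02939738  0.22928273]
```

Call:
{"op": "step_arm", "data": {"increments": "-.6 .01 -.001 .004 -.002 -.023 0;-.6 .02 -.002 .008 -.003 -.046 0;-.6 .032 -.003 .011 -.005 -.069 0;-.6 .044 -.003 .014 -.007 -.092 0;-.6 .055 -.004 .017 -.009 -.115 0;-.6 .066 -.005 .02 -.01 -.138 0;-.6 .077 -.006 .023 -.011 -.143 0;-.6 .077 -.006 .023 -.011 -.143 0"}}

```text
time_s: 31.3
eef_pos: [0.6704, -0.0308, 0.2332]
tool_rot: [-0.36, 0.109, 0.926, -0.016]
force: [-4.7, -5.7, -4.5]
width: 0.385
grip_force: 41.0
```

Call:
{"op": "step_arm", "data": {"increments": "0 0 0 0 0 0 0;.6 0 0 0 0 0 0;1 0 0 0 0 0 0;1 0 0 0 0 0 0;1 .02 0 .04 0 0 0;1 .05 0 .1 0 0 0;1 .08 0 .18 0 0 0;1 .1 0 .28 0 0 0"}}

```text
time_s: 32.3
eef_pos: [0.676, -0.0294, 0.2882]
tool_rot: [-0.356, 0.109, 0.928, -0.016]
force: [0.0, -0.0, 0.4]
width: 1.001
grip_force: 0.0
```

Call:
{"op": "step_arm", "data": {"increments": "1 0 0 .1 0 0 0;1 0 0 .2 0 0 0;1 0 0 .3 0 0 0;1 0 0 .4 0 0 0;1 0 0 .5 0 0 0;1 0 0 .5 0 0 0;1 0 0 .5 0 0 0;1 0 0 .5 0 0 0"}}

```text
time_s: 33.3
eef_pos: [0.6506, -0.0281, 0.3775]
tool_rot: [-0.351, 0.109, 0.93, -0.015]
force: [-0.2, -0.3, -0.8]
width: 1.0
grip_force: 0.0
```

Run:
```python
from h import *
c=camera("scene"); cv2.imwrite("pics/end.png",c["image"][:,:,::-1]); o=get_obs(); print(o["force"],o["eef_pos"],o["joint_velocities"].round(3))
```

```text
[ 0.80529812 -0.02345075 -0.22415138] [ 0.65059615 -0.02813556  0.37754571] [-0.    -0.003 -0.002 -0.002  0.002  0.   ]
```

View pics/end.png

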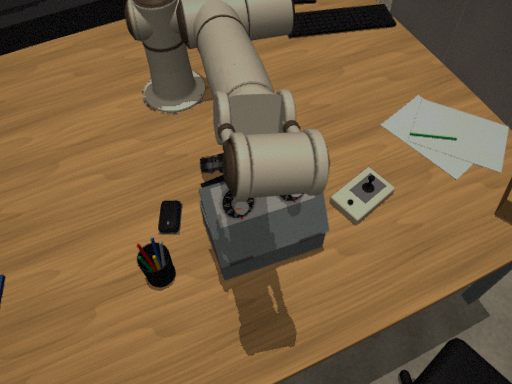

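The lid stands open, with its dials at (238,205) and (290,190) on the raised face. The gripper is clear above it, and the mouse, cup and joystick look undisturbed; the arm hides the phone. I'm handing in.

```bash
python3 -c "
from plant import sign_off
print(sign_off())"
```

```text
the job is handed in; nothing more can be done
None
```

The lock box is open and handed in at about 33 s: left dial at 3 (1.88 rad), right dial's lock let go about 0.2 rad past the 7, and the lid left standing at about 57° by estimate from the arm's path, with the gripper clear; I got no verdict back.

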